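Clamp the flute blank with the hex key

ROBOT

A 6-joint arm with a two-finger parallel gripper is mounted at the origin on the work surface. World frame = base frame: x ahead of the robot, y to its left, z up, the work surface at z = 0. Lengths are in m, angles in degrees, forces in N, time in s.
With the tool pointing down it reaches from about 0.375 to 0.9 m from the base axis. Payload 3.1 kg.
Tool frame: the origin (TCP) lies on the centre line of the jaws, within the pads' length; the fingertips stand 25 mm ahead of it and the grasp point (between the pads) lies 6 mm ahead of it; z points along the fingers, y is the line along which they close (so a half turn about z gives the same grasp; the last joint's range is limited). The gripper opens to 87 mm and grips with 3 to 60 N. Pads are 19 mm wide; open, the fingers measure 117 mm over their backs; the gripper's body (75 mm by 190 mm) begins 51 mm behind the grasp point.
Start: joints at [57.382, 30.224, 82.088, -0, 67.689, -10.227], TCP at [0.238, 0.578, 0.248] pointing down, gripper open.
Joint ranges: [-176.69, 176.69], [-43.24, 126.21], [12.49, 139.97], [-82, 262], [0, 151.66], [-163.58, 163.58]. Speed limits (degrees/s): [159.86, 159.86, 180, 180, 180, 180].

INTERFACE

Orientations are given as a 3x3 rotation matrix whose columns are the frame's x, y, z axes.
In Python, from rig import bot, cams, models gives the robot as it stands. The module is installed in compiled form; this text tells all that it offers.
- The arm moves only by the shell command python3 -m handwheel 'ROWS' [OPENING]. ROWS is JSON, a list of rows, each a list of 6 numbers: the shift along the world's x, y, z each as a share of 1 m, from -1 to 1, then the turn, a rotation vector about the world's x, y, z each as a share of 2 rad, from -1 to 1. In form: [[dx, dy, dz, wx, wy, wz], ...]. A call has exactly 8 rows; each row is the pose to reach, as a shift and turn from the pose commanded when the call began; what a row does not reach only later rows make up. A row lasts 1/12 s, in which the tool goes at most 41.7 mm and 7.16 degrees, less where a joint would pass 70% of its speed; a pose out of reach is approached as far as the arm can. A call with a number of a shift or a turn outside -1 to 1 is refused whole. A call with a gripper value outside its range is refused whole. OPENING is the opening, from -1 (shut) to 1 (fully open), so that 0 is half open, set as the call begins (- or left out, the last holds). The fingers move at their own pace and stop on an object; the grip force is fixed at half the most. Time passes only in rows, so rows that repeat a pose let the fingers close, or fill a call up. It gives the time, the measured TCP pose, the force, the opening and the grip force at its end, in the units of the state.
- bot.read_state(): the state, without advancing time (a new reading comes with each control period).
- cams.capture(name): name is "scene" or "top" or "wrist"; returns (picture, depth): 480x640x3 uint8, blue, green, red; 480x640 float32, m along the optical axis (not along the pixel's ray), 0 where there is no reading.
- cams.calibration(name): a dict with "mtx" (3x3 intrinsics, pixels), "R" (3x3) and "t" (3): a world point X has camera coordinates R X + t; the wrist camera has in their place "tool_from_camera" (4x4, takes a point from camera to tool coordinates, whose origin is the TCP and whose axes are the flange's). Camera axes: x right, y down, z forward; pixel columns grow to the right and rows downward; lengths in m; the calibration is good to about 2 mm. A picture is of the moment at which its call begins: read the wrist's pose just before it. calibration takes no time and is no camera call.
- bot.hand_in(): hands the job in; it is judged then, once.
Trained networks look in the newest picture that a camera, given by its name, has taken for a name from the list of things; names that differ only in an ending like _2 or _b are one class to them, and where a whole thing is asked for, a point or a joint stands for the part that bears it (a point fixed in the world has none). Each returns a list of dicts, best first, with "conf" (0 to 1); they miss things now and then, are a little off and sometimes report something else, mostly with a low value. They report only what shows in the picture. A call takes as long as a camera call. They do not tell look-alikes from the thing itself.
- models.spot_in(query, camera): "position" ([column, row] in pixels, amid what is visible of it).
- models.tip_of(query, camera): "position" ([column, row] in pixels: a listed point, or the origin of a listed thing).
The state is a dict: "time_s": time; "joint_positions": joint angles; "qvel": joint speeds; "tau": joint torques, N m; "position": TCP position; "tcp_rot": TCP orientation; "force": force on the tool from outside, world axes, zero at the start; "moment": the same for the moment, N m; "opening": opening from 0.0 (shut) to 1.0 (fully open); "grasp_force": force on a finger pad.
Only numpy, scipy, OpenCV 4.12 (cv2) and the standard library are available. Lean on these libraries where they do the work, as an engineer would, in place of code of your own. Each camera call takes 0.05 s, during which the arm holds its last target. There are 200 camera calls.

TASK

The bamboo flute blank lies loose in the drilling jig. Take the larger of the two T-handled hex keys from its wooden stand, fit it right down into the hex socket hidden at the bottom of the jig's bore (turn it until it drops in), and turn it clockwise as far as it goes, so that the jaw grips the blank against the fence. Then lift the key out, stand it back upright in the same hole of the stand and let go; do not disturb the small key, the bottle, the pot or the blank's place in the jig.

Things in the scene. Friction and masses are not known exactly. Their poses are not given: they have to be found in the camera images.
- key: the larger T-handled hex key, steel, 0.28 to 0.5 kg, upright in either hole of the stand. Origin: centre of its foot; z up the shaft. Shaft 118 mm long, 18 mm across flats (20.8 over corners; lowest 2 mm slimmer), a flat facing its x axis and every 60 degrees on. Handle: square bar 16 x 16 mm, 96 mm long along its y axis, centred on the shaft, 118 to 134 mm above the foot
- key_tip (a point): centre of the foot of the larger key's shaft (the body's origin)
- key_bar (a point): middle of the larger key's handle bar, on the shaft's axis, 126 mm above the foot
- small_key: the smaller T-handled hex key, steel, same height of 134 mm, shaft 14 mm across flats, handle bar 16 x 16 mm and 70 mm long along its y axis; stands in the other hole of the stand. It is too small for the socket: leave it. Origin: centre of the shaft's foot
- stand: fixed wooden block 170 x 70 mm, 62 mm high, with two round upright blind holes 26 mm wide and 50 mm deep (floor 12 mm above the table), 90 mm apart along its x axis. Either key may stand in either hole. Origin: centre of its underside
- hole_a (a point): centre of the mouth of one hole of the stand (at its -x end)
- hole_b (a point): centre of the mouth of the other hole (at its +x end)
- jig: fixed drilling jig. Plywood base 14 mm thick, x from -110 to 110 mm (along the blank), y from -70 to 90. At y = 74 mm a wooden fence along x, its top 38 mm over the table; at y = -36 mm an aluminium tower 70 x 56 mm, its top 85 mm over the table, with an upright bore. Origin: on the table, mid-length
- bore (a point): centre of the mouth of the tower's bore, 91 mm above the table. A dark bevelled collar narrows from about 37 mm at the top to the 25 mm wide bore within 6 mm
- socket (a point): centre of the hex socket's mouth on the bore's axis, 51 mm below the bore's mouth, 40 mm over the table. Socket 19.2 mm across flats, 16 mm deep, top 1.5 mm bevelled. The key enters only within 7 degrees of a fit, every 60 degrees; the hexagon's lie is unknown and must be felt. Not dropped in, the key rests on its rim, foot 4 to 9 mm below the mouth (a tight near fit can jam a little lower); seated, 16 mm below
- screw (a joint): angle of the hex screw in rad, growing as it turns clockwise seen from above: 0 = jaw fully open, 2.6 = hard stop, jaw tight on the blank (it first touches at about 2.3). Starts between 0 and 0.9. It resists with 0.22 N m, up to 0.35 N m at the end, and stays where it is left. It does not tell how the hexagon lies
- jaw (a joint): travel of the jaw in m along the jig's +y, driven by the screw: 10 mm per rad; 0 = open, 0.026 = tight on the blank and at its stop. It carries a sprung pad that meets the blank at about 0.023 and is then pressed back
- jaw_face (a point): middle of the cork face of the jaw's sprung pad, which meets the blank (pad 90 mm wide, 26 mm high, between tower and blank)
- blank: straight bamboo tube, 200 mm long, 30 mm thick, 0.1 kg, lying along the jig's x axis against the fence, its near side held from rolling by a low rib. Origin: its middle
- bottle: clear plastic bottle, 60 mm wide, 200 mm tall with its cap, standing loose between stand and jig. Origin: centre of its underside
- pot: squat white pot, 84 mm wide, 75 mm tall, standing loose. Origin: centre of its underside
Not all that is in view belongs to the job. Leave any orange or turquoise look-alike of the key alone.

How it is judged:
By the outcome, as a careful person would: the job done as asked, in the order asked, and still so for the second after the job is handed in, with the robot touching nothing.
It also fails if it takes over 67 s, if anything falls off the work surface, if the arm or the gripper's body presses on something with over 40 N, if the wrist force passes 120 N, or if a joint passes its speed limit or range.

## Working session

There is one attempt and no reset: what is moved stays moved. The work goes in short steps, Python scripts to look and compute and a shell command to move; the robot and the scene stay as the last step left them, time stands still between calls to the robot, and variables do not carry over. Pictures are saved under pics/ and viewed, at most 10 in all, crops included, and the job is handed in when it is done.

```bash
mkdir -p pics
cat > h.py <<'E'
import numpy as np, cv2
from rig import bot, cams, models
def pix2w(name,uv,depth=None,z=None):
    c=cams.calibration(name); K=np.array(c["mtx"]);R=np.array(c["R"]);t=np.array(c["t"]).ravel()
    ray=np.linalg.inv(K)@np.array([uv[0],uv[1],1.])
    if depth is not None: return R.T@(ray*depth-t)
    o=-R.T@t; d=R.T@ray; return o+d*(z-o[2])/d[2]
def cloud(name,depth):
    c=cams.calibration(name); K=np.array(c["mtx"]);R=np.array(c["R"]);t=np.array(c["t"]).ravel()
    v,u=np.mgrid[:480,:640]; p=np.stack([(u-K[0,2])/K[0,0]*depth,(v-K[1,2])/K[1,1]*depth,depth],-1)
    return (p-t)@R
E
python3 - <<'E'
from h import *
s=bot.read_state(); print(s)
for n in("scene","top"):
    p,d=cams.capture(n); cv2.imwrite(f"pics/{n}0.png",p); np.savez(f"{n}0.npz",p=p,d=d)
    for q in("key","small_key","stand","jig","bore","bottle","pot","key_bar","hole_a","hole_b","blank"):
        f=models.spot_in if q in("stand","jig","bottle","pot","blank") else models.tip_of
        print(n,q,[(np.round(r["position"]).tolist(),round(r["conf"],2)) for r in f(q,n)[:4]])
E
```

```text
{'time_s': 0.0, 'joint_positions': array([ 5.73816305e+01,  3.02788230e+01,  8.21551506e+01, -1.84830281e-03,
        6.76887950e+01, -1.02274137e+01]), 'qvel': array([0.0276437 , 0.06463342, 0.00560074, 0.04526077, 0.08144847,
       0.01236086]), 'tau': array([ 4.68623148e-04, -4.40039170e+01, -1.76597232e+01,  6.32549543e-02,
        5.82942856e-02, -1.93593273e-04]), 'position': array([0.23769374, 0.57731473, 0.24657997]), 'tcp_rot': array([[-9.24610653e-01,  3.80911884e-01, -1.12987398e-03],
       [ 3.80913398e-01,  9.24608927e-01, -1.82085224e-03],
       [ 3.51107315e-04, -2.11396352e-03, -9.99997704e-01]]), 'force': array([-0.08443108,  0.26398789,  0.03042854]), 'moment': array([0.00430846, 0.05250149, 0.00557277]), 'grasp_force': 0.0, 'opening': 1.0034943350689078}
scene key [([190.0, 228.0], 0.74), ([195.0, 279.0], 0.55)]
scene small_key []
scene stand [([251.0, 230.0], 0.64), ([260.0, 183.0], 0.5), ([236.0, 202.0], 0.35)]
scene jig [([430.0, 346.0], 0.72)]
scene bore [([426.0, 305.0], 0.74)]
scene bottle [([360.0, 222.0], 0.84)]
scene pot [([290.0, 308.0], 0.62)]
scene k
[... 167 characters left out ...]
cene hole_b [([261.0, 206.0], 0.78), ([237.0, 230.0], 0.65), ([443.0, 343.0], 0.56)]
scene blank [([452.0, 357.0], 0.93)]
top key [([486.0, 221.0], 0.71), ([421.0, 242.0], 0.68), ([425.0, 175.0], 0.67)]
top small_key [([426.0, 288.0], 0.71), ([304.0, 326.0], 0.37)]
top stand [([424.0, 260.0], 0.73)]
top jig [([170.0, 263.0], 0.87)]
top bore [([172.0, 263.0], 0.63)]
top bottle [([303.0, 326.0], 0.63)]
top pot [([296.0, 198.0], 0.66)]
top key_bar [([438.0, 155.0], 0.87), ([430.0, 226.0], 0.85), ([507.0, 207.0], 0.81), ([419.0, 240.0], 0.26)]
top hole_a [([423.0, 233.0], 0.94), ([433.0, 283.0], 0.61)]
top hole_b [([423.0, 233.0], 0.94), ([433.0, 283.0], 0.61)]
top blank [([138.0, 249.0], 0.83)]
```

View pics/scene0.png

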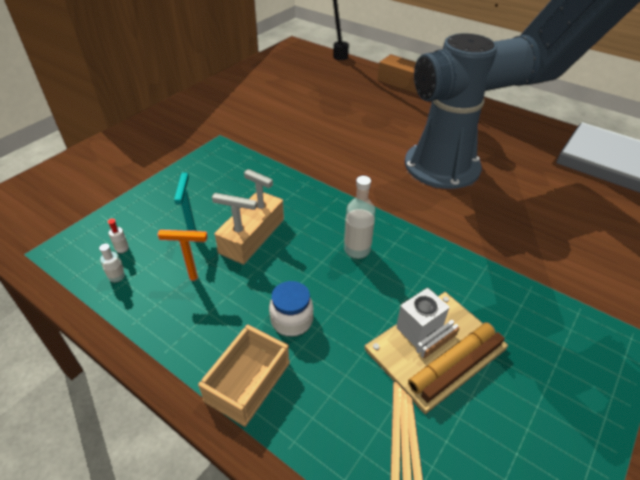

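View pics/top0.png

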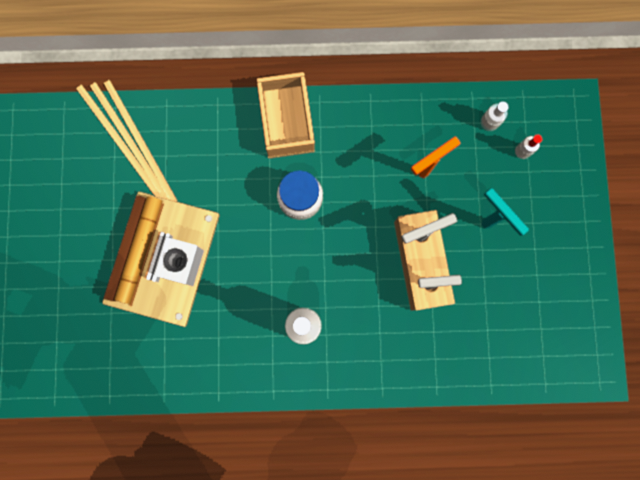

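Candidates: the long steel T at scene (234,202) / top (430,228); the short steel T at scene (258,182) / top (440,281), which is the small key; the orange look-alike at top (437,156); and the turquoise one at top (507,211). I choose the long steel one in the stand's hole nearer the pot. Next I measure it and check it in a crop.

Run:
```python
from h import *
T=np.load("top0.npz"); d=T["d"]; p=T["p"]; W=cloud("top",d)
print("cam",pix2w("top",(320,240),depth=0))
def obj(name,c0,c1,r0,r1,z0,z1):
    m=np.zeros((480,640),bool); m[r0:r1,c0:c1]=1
    m&=(W[...,2]>z0)&(W[...,2]<z1)&(d>0)
    P=W[m]; 
    if len(P)<5: print(name,len(P)); return
    (c,sz,a)=cv2.minAreaRect((P[:,:2]*1000).astype(np.float32))
    print(name,len(P),"c",np.round(c,1),"sz",np.round(sz,1),"ang",round(a,1),"z med",np.round(np.median(P[:,2]),4),"mean",np.round(P.mean(0),4))
obj("long bar",395,465,205,250,.12,.18)
obj("short bar",405,470,265,295,.12,.18)
obj("stand top",390,460,200,315,.05,.075)
obj("bottle",280,330,300,350,.1,.3)
obj("pot",270,330,165,225,.06,.1)
obj("tower",140,210,230,290,.078,.1)
obj("jigbase",95,225,185,330,.008,.022)
obj("blank",110,170,190,310,.03,.06)
obj("fence",95,170,185,315,.03,.042)
big=cv2.resize(p[190:320,380:540],None,fx=4,fy=4,interpolation=cv2.INTER_CUBIC); cv2.imwrite("pics/crop1.png",big)
```

```text
cam [ 0.41896723 -0.03215282  1.16898934]
long bar 573 c [ 572.3 -224.7] sz [17.2 96.2] ang 21.6 z med 0.1445 mean [ 0.5718 -0.2235  0.144 ]
short bar 425 c [ 483.8 -237.1] sz [16.2 70. ] ang 3.5 z med 0.1443 mean [ 0.4835 -0.2364  0.144 ]
stand top 2978 c [ 528.6 -230.9] sz [170.4  71.4] ang 8.3 z med 0.0608 mean [ 0.5251 -0.2296  0.0607]
bottle 997 c [417.4  -8.8] sz [59.1 57.4] ang 43.6 z med 0.1368 mean [ 0.417  -0.0096  0.1496]
pot 1285 c [658.5  -6.6] sz [70.5 72.7] ang 88.9 z med 0.0739 mean [ 0.6576 -0.007   0.0738]
tower 1152 c [536.2 211.3] sz [57.6 70. ] ang 73.2 z med 0.0849 mean [0.5358 0.2111 0.0852]
jigbase 4962 c [554.7 257.5] sz [168.1 249.8] ang 73.0 z med 0.0134 mean [0.5384 0.2352 0.0135]
blank 3254 c [558.2 277.1] sz [101.4 202.7] ang 73.7 z med 0.0393 mean [0.5636 0.2936 0.0394]
fence 2426 c [558.  277.1] sz [101.6 203.1] ang 73.4 z med 0.0377 mean [0.5634 0.3004 0.0375]
```

View pics/crop1.png

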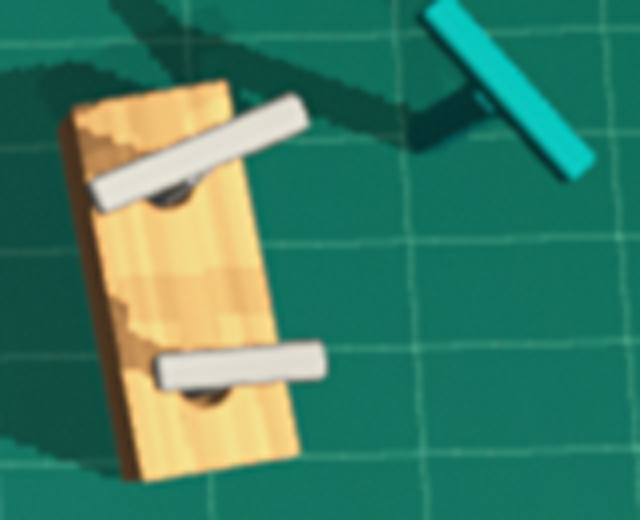

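The crop shows the long bar at about (200,153) over one hole and the short bar at (240,365) over the other; the turquoise key stands apart at (510,90). By depth the long steel bar measures 96 mm, so it is the larger key, centred at (0.572, -0.225) with its long axis at 111.6°. I move over it now.

```bash
python3 -m handwheel '[[0.16,-0.25,0.1,0,0,-0.2],[0.16,-0.25,0.1,0,0,-0.2],[0.16,-0.25,0.1,0,0,-0.2],[0.16,-0.25,0.1,0,0,-0.2],[0.16,-0.25,0.1,0,0,-0.2],[0.16,-0.25,0.1,0,0,-0.2],[0.16,-0.25,0.1,0,0,-0.2],[0.16,-0.25,0.1,0,0,-0.2]]' 0.3
python3 -m handwheel '[[0.12,-0.27,0,0,0,-0.2],[0.12,-0.27,0,0,0,-0.2],[0.12,-0.27,0,0,0,-0.2],[0.12,-0.27,0,0,0,-0.2],[0.12,-0.27,0,0,0,-0.2],[0.12,-0.27,0,0,0,-0.2],[0.12,-0.27,0,0,0,-0.2],[0.12,-0.27,0,0,0,-0.2]]'
python3 -m handwheel '[[0.054,-0.283,0,0,0,0],[0.054,-0.283,0,0,0,0],[0.054,-0.283,0,0,0,0],[0.054,-0.283,0,0,0,0],[0.054,-0.283,0,0,0,0],[0.054,-0.283,0,0,0,0],[0.054,-0.283,0,0,0,0],[0.054,-0.283,0,0,0,0]]'
python3 - <<'E'
from h import *
s=bot.read_state(); R=s["tcp_rot"]; print(s["position"],np.degrees(np.arctan2(R[1,1],R[0,1])),s["joint_positions"],s["opening"])
p,d=cams.capture("wrist"); cv2.imwrite("pics/w1.png",p); np.savez("w1.npz",p=p,d=d)
c=cams.calibration("wrist"); K=np.array(c["mtx"]); T=np.array(c["tool_from_camera"])
v,u=np.mgrid[:480,:640]; q=np.stack([(u-K[0,2])/K[0,0]*d,(v-K[1,2])/K[1,1]*d,d],-1)
W=(q@T[:3,:3].T+T[:3,3])@R.T+s["position"]
m=(d>0)&(W[...,2]>.12)&(W[...,2]<.17)
n,l=cv2.connectedComponents(m.astype(np.uint8))
for i in range(1,n):
    P=W[l==i]
    if len(P)>200: print(len(P),cv2.minAreaRect((P[:,:2]*1000).astype(np.float32)),np.median(P[:,2]))
E
```

```text
time_s: 1.87
position: [0.4005, 0.325, 0.3494]
tcp_rot: [[-0.701, 0.713, 0.004], [0.713, 0.701, -0.0], [-0.003, 0.003, -1.0]]
force: [0.2, 0.7, -0.4]
opening: 0.657
grasp_force: 0.0
time_s: 2.53
position: [0.5214, 0.0516, 0.3477]
tcp_rot: [[-0.365, 0.931, 0.003], [0.931, 0.365, -0.004], [-0.005, 0.002, -1.0]]
force: [0.2, 1.1, -0.1]
opening: 0.65
grasp_force: 0.0
time_s: 3.2
position: [0.5732, -0.2325, 0.347]
tcp_rot: [[-0.365, 0.931, 0.002], [0.931, 0.365, -0.005], [-0.005, -0.0, -1.0]]
force: [1.4, 1.2, 1.1]
opening: 0.647
grasp_force: 0.0
[ 0.57320867 -0.23246654  0.34703732] 21.422047684930163 [-32.32947673  24.36165161  75.94633064  -0.1842235   79.45388605
 -53.71819655] 0.6474271126141603
1772 ((483.57855224609375, -237.90989685058594), (16.22714614868164, 69.68746185302734), 3.320091724395752) 0.14690980464078257
2094 ((572.2139892578125, -225.84640502929688), (16.455032348632812, 96.27024841308594), 22.000009536743164) 0.14698946809410407
1926 ((700.6834106445312, -245.0110626220703), (16.81671714782715, 95.77220153808594), 33.89414596557617) 0.1347811324168517
1143 ((601.1876831054688, -357.56976318359375), (90.27989196777344, 16.425880432128906), 36.957923889160156) 0.13389956659966737
```

```bash
python3 -m handwheel '[[0,0,-0.04,0,0,0.005],[0,0,-0.08,0,0,0.005],[0,0,-0.11,0,0,0.005],[0,0,-0.13,0,0,0.005],[0,0,-0.14,0,0,0.005],[0,0,-0.14,0,0,0.005],[0,0,-0.14,0,0,0.005],[0,0,-0.14,0,0,0.005]]'
python3 - <<'E'
from h import *
s=bot.read_state(); R=s["tcp_rot"]; print(s["position"],np.degrees(np.arctan2(R[1,1],R[0,1])),s["qvel"].round(2))
E
```

```text
time_s: 3.92
position: [0.5732, -0.2252, 0.2095]
tcp_rot: [[-0.381, 0.925, 0.003], [0.925, 0.381, -0.002], [-0.003, 0.002, -1.0]]
force: [0.4, -0.7, 0.9]
opening: 0.652
grasp_force: 0.0
[ 0.57322384 -0.2251788   0.20946172] 22.382003071831775 [-0.28 -0.64 -0.48 -0.01 -0.07 -0.05]
```

```bash
python3 -m handwheel '[[-0.001,0,-0.02,0,0,0],[-0.001,0,-0.04,0,0,0],[-0.001,0,-0.055,0,0,0],[-0.001,0,-0.065,0,0,0],[-0.001,0,-0.065,0,0,0],[-0.001,0,-0.065,0,0,0],[-0.001,0,-0.065,0,0,0],[-0.001,0,-0.065,0,0,0]]'
python3 -m handwheel '[[0,0,0,0,0,0],[0,0,0,0,0,0],[0,0,0,0,0,0],[0,0,0,0,0,0],[0,0,0,0,0,0],[0,0,0,0,0,0],[0,0,0,0,0,0],[0,0,0,0,0,0]]' -1
python3 -m handwheel '[[0,0,0.01,0,0,0],[0,0,0.02,0,0,0],[0,0,0.03,0,0,0],[0,0,0.03,0,0,0],[0,0,0.03,0,0,0],[0,0,0.03,0,0,0],[0,0,0.03,0,0,0],[0,0,0.03,0,0,0]]'
```

```text
time_s: 4.58
position: [0.572, -0.2256, 0.1441]
tcp_rot: [[-0.38, 0.925, 0.003], [0.925, 0.38, -0.002], [-0.002, 0.002, -1.0]]
force: [0.9, 0.0, 0.2]
opening: 0.647
grasp_force: 0.0
time_s: 5.25
position: [0.5713, -0.2251, 0.1425]
tcp_rot: [[-0.38, 0.925, 0.001], [0.925, 0.38, 0.0], [-0.0, 0.001, -1.0]]
force: [0.6, -0.2, 0.3]
opening: 0.201
grasp_force: 30.0
time_s: 5.92
position: [0.5707, -0.2249, 0.172]
tcp_rot: [[-0.38, 0.925, -0.001], [0.925, 0.38, 0.001], [0.001, -0.001, -1.0]]
force: [0.4, 0.3, -4.3]
opening: 0.197
grasp_force: 30.0
```

```bash
python3 -m handwheel '[[0,0,0.02,0,0,0],[0,0,0.05,0,0,0],[0,0,0.08,0,0,0],[0,0,0.1,0,0,0],[0,0,0.11,0,0,0],[0,0,0.11,0,0,0],[0,0,0.11,0,0,0],[0,0,0.11,0,0,0]]'
python3 -m handwheel '[[-0.001,0.02,0,0,0,0.05],[-0.004,0.05,0,0,0,0.1],[-0.006,0.08,0,0,0,0.15],[-0.009,0.11,0,0,0,0.2],[-0.011,0.14,0,0,0,0.26],[-0.014,0.17,0,0,0,0.32],[-0.016,0.2,0,0,0,0.38],[-0.018,0.23,0,0,0,0.44]]'
python3 -m handwheel '[[-0.002,0.03,0,0,0,0.06],[-0.004,0.06,0,0,0,0.12],[-0.007,0.09,0,0,0,0.18],[-0.01,0.12,0,0,0,0.24],[-0.012,0.15,0,0,0,0.3],[-0.015,0.18,0,0,0,0.36],[-0.016,0.2,0,0,0,0.42],[-0.017,0.206,0,0,0,0.44]]'
python3 -m handwheel '[[0,0,0,0,0,0],[0,0,0,0,0,0],[0,0,0,0,0,0],[0,0,0,0,0,0],[0,0,0,0,0,0],[0,0,0,0,0,0],[0,0,0,0,0,0],[0,0,0,0,0,0]]'
python3 - <<'E'
from h import *
s=bot.read_state(); R=s["tcp_rot"]; print(s["position"],np.degrees(np.arctan2(R[1,1],R[0,1])),s["joint_positions"].round(1),s["force"],s["moment"])
p,d=cams.capture("wrist"); cv2.imwrite("pics/w2.png",p); np.savez("w2.npz",p=p,d=d)
print("tip",models.tip_of("key_tip","wrist")[:2],"bore",models.tip_of("bore","wrist")[:2])
c=cams.calibration("wrist"); K=np.array(c["mtx"]); T=np.array(c["tool_from_camera"])
v,u=np.mgrid[:480,:640]; q=np.stack([(u-K[0,2])/K[0,0]*d,(v-K[1,2])/K[1,1]*d,d],-1)
W=(q@T[:3,:3].T+T[:3,3])@R.T+s["position"]; np.save("W2.npy",W)
for a,b in((.078,.096),(.088,.096),(.15,.27)):
  m=(d>0)&(W[...,2]>a)&(W[...,2]<b)&(abs(W[...,0]-.536)<.06)&(abs(W[...,1]-.211)<.06); P=W[m]
  if len(P): print(len(P),cv2.minAreaRect((P[:,:2]*1000).astype(np.float32)),P.mean(0))
p2,d2=cams.capture("scene"); cv2.imwrite("pics/s2.png",cv2.resize(p2[150:400,300:560],None,fx=2.3,fy=2.3,interpolation=cv2.INTER_CUBIC))
E
```

```text
time_s: 6.58
position: [0.5699, -0.2244, 0.2804]
tcp_rot: [[-0.38, 0.925, -0.004], [0.925, 0.38, 0.002], [0.004, -0.003, -1.0]]
force: [-0.5, -0.9, -4.0]
opening: 0.202
grasp_force: 30.0
time_s: 7.25
position: [0.5515, 0.0064, 0.2804]
tcp_rot: [[-0.957, 0.291, -0.004], [0.291, 0.957, 0.001], [0.004, -0.0, -1.0]]
force: [0.4, -0.0, -3.5]
opening: 0.203
grasp_force: 30.0
time_s: 7.92
position: [0.5344, 0.2141, 0.2803]
tcp_rot: [[-0.833, -0.554, -0.004], [-0.554, 0.833, 0.001], [0.003, 0.003, -1.0]]
force: [-0.4, -0.1, -3.4]
opening: 0.201
grasp_force: 30.0
time_s: 8.58
position: [0.5362, 0.2105, 0.2827]
tcp_rot: [[-0.837, -0.547, 0.0], [-0.547, 0.837, 0.0], [-0.0, -0.0, -1.0]]
force: [-0.1, 0.3, -3.3]
opening: 0.202
grasp_force: 30.0
[0.53615795 0.21049944 0.2826635 ] 123.14124971429345 [  10.3   24.2   86.9   -0.    68.9 -112.8] [-0.1286695   0.32991042 -3.33575806] [ 0.03605055  0.10988861 -0.03174569]
tip [] bore []
3419 ((535.9365844726562, 210.5557403564453), (56.4361686706543, 70.17193603515625), 73.19380187988281) [0.52688614 0.20550618 0.08708296]
619 ((536.2130126953125, 209.13198852539062), (51.541385650634766, 68.93679809570312), 69.07884216308594) [0.52705231 0.20416025 0.09107697]
457 ((528.748046875, 205.71258544921875), (7.920119762420654, 35.19059753417969), 32.69763946533203) [0.52665998 0.2045483  0.26480662]
```

View pics/w2.png

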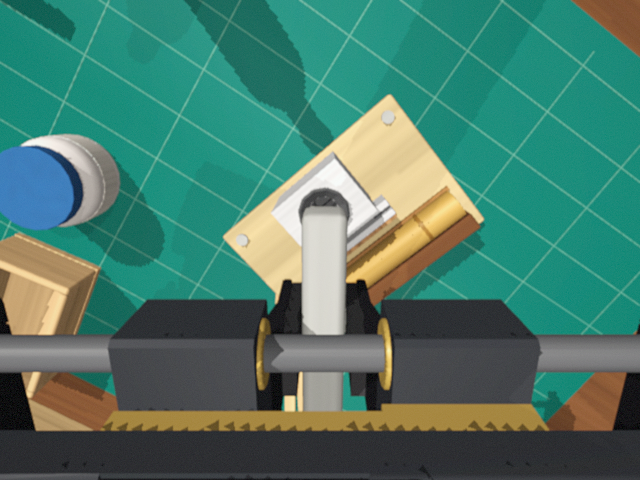

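The wrist picture shows the bar along (325,200)-(325,400), the tower at (325,205) with its collar straight under the key, and the blank at (415,235) against the fence. The tower measures (0.536, 0.211), which is where the tool is, so I lower into the bore.

```bash
python3 -m handwheel '[[0,0,-0.02,0,0,0],[0,0,-0.035,0,0,0],[0,0,-0.045,0,0,0],[0,0,-0.055,0,0,0],[0,0,-0.063,0,0,0],[0,0,-0.067,0,0,0],[0,0,-0.07,0,0,0],[0,0,-0.07,0,0,0]]'
python3 -m handwheel '[[0,0,-0.005,0,0,0],[0,0,-0.01,0,0,0],[0,0,-0.015,0,0,0],[0,0,-0.02,0,0,0],[0,0,-0.025,0,0,0],[0,0,-0.03,0,0,0],[0,0,-0.034,0,0,0],[0,0,-0.034,0,0,0]]'
```

```text
time_s: 9.45
position: [0.536, 0.2109, 0.2122]
tcp_rot: [[-0.837, -0.547, -0.0], [-0.547, 0.837, -0.0], [0.0, 0.0, -1.0]]
force: [-1.3, 0.0, -4.5]
opening: 0.203
grasp_force: 30.0
time_s: 10.12
position: [0.5354, 0.2107, 0.1774]
tcp_rot: [[-0.837, -0.547, -0.002], [-0.547, 0.837, -0.0], [0.002, 0.001, -1.0]]
force: [-0.5, -0.0, -4.0]
opening: 0.202
grasp_force: 30.0
```

```bash
python3 -m handwheel '[[0,0,-0.003,0,0,0],[0,0,-0.006,0,0,0],[0,0,-0.008,0,0,0],[0,0,-0.01,0,0,0],[0,0,-0.012,0,0,0],[0,0,-0.013,0,0,0],[0,0,-0.014,0,0,0],[0,0,-0.014,0,0,0]]'
```

```text
time_s: 10.78
position: [0.5377, 0.2109, 0.1666]
tcp_rot: [[-0.837, -0.547, 0.004], [-0.547, 0.837, 0.0], [-0.004, -0.002, -1.0]]
force: [-1.2, -0.4, 6.3]
opening: 0.205
grasp_force: 30.0
```

```bash
python3 -m handwheel '[[0,0,-0.003,0,0,-0.03],[0,0,-0.003,0,0,-0.06],[0,0,-0.003,0,0,-0.09],[0,0,-0.003,0,0,-0.12],[0,0,-0.003,0,0,-0.15],[0,0,-0.003,0,0,-0.18],[0,0,-0.003,0,0,-0.21],[0,0,-0.003,0,0,-0.24]]'
```

```text
time_s: 11.45
position: [0.5382, 0.2106, 0.1641]
tcp_rot: [[-0.995, -0.098, 0.006], [-0.098, 0.995, -0.001], [-0.006, -0.001, -1.0]]
force: [0.3, -2.3, 8.8]
opening: 0.202
grasp_force: 30.0
```

```bash
python3 -m handwheel '[[0,0,-0.002,0,0,-0.03],[0,0,-0.002,0,0,-0.06],[0,0,-0.002,0,0,-0.09],[0,0,-0.002,0,0,-0.12],[0,0,-0.002,0,0,-0.15],[0,0,-0.002,0,0,-0.18],[0,0,-0.002,0,0,-0.21],[0,0,-0.002,0,0,-0.24]]'
python3 - <<'E'
from h import *
s=bot.read_state(); R=s["tcp_rot"]; print(s["position"],np.degrees(np.arctan2(R[1,1],R[0,1])),s["joint_positions"].round(1),s["force"],s["moment"])
E
```

```text
time_s: 12.12
position: [0.5387, 0.2105, 0.1632]
tcp_rot: [[-0.928, 0.373, 0.007], [0.373, 0.928, -0.001], [-0.007, 0.002, -1.0]]
force: [-0.9, -2.7, 14.0]
opening: 0.203
grasp_force: 30.0
[0.53870496 0.2105084  0.16323708] 68.12122065546664 [ 10.3  32.8  93.7  -0.1  53.1 -57.7] [-0.92640937 -2.68722265 13.97750963] [-0.70379146  0.35456881  0.19411672]
```

```bash
python3 -m handwheel '[[-0.001,0,0,0,0,-0.03],[-0.002,0,0,0,0,-0.06],[-0.002,0,0,0,0,-0.09],[-0.002,0,0,0,0,-0.12],[-0.002,0,0,0,0,-0.12],[-0.002,0,0,0,0,-0.12],[-0.002,0,0,0,0,-0.12],[-0.002,0,0,0,0,-0.12]]'
python3 - <<'E'
from h import *
s=bot.read_state(); R=s["tcp_rot"]; print(s["position"],np.degrees(np.arctan2(R[1,1],R[0,1])),s["joint_positions"].round(1),s["force"],s["moment"])
E
```

```text
time_s: 12.78
position: [0.5369, 0.2106, 0.1632]
tcp_rot: [[-0.814, 0.581, 0.008], [0.581, 0.814, -0.0], [-0.007, 0.004, -1.0]]
force: [-0.3, -3.2, 14.8]
opening: 0.194
grasp_force: 30.0
[0.53694457 0.21063009 0.16324783] 54.50105339318503 [ 10.4  32.7  93.9  -0.1  52.9 -44.1] [-0.30327739 -3.21391047 14.78784432] [-0.65135606  0.18216544  0.09171199]
```

Run:
```python
from h import *
a=np.load("scene0.npz")["p"]; 
print(bot.read_state()["moment"])
b,d=cams.capture("scene"); np.savez("scene2.npz",p=b,d=d)
print(models.tip_of("jaw_face","scene")[:2],models.tip_of("key_tip","scene")[:1])
f=lambda p:cv2.resize(p[280:400,360:510],None,fx=2.6,fy=2.6,interpolation=cv2.INTER_CUBIC)
g=cv2.resize(b[130:400,300:560],None,fx=1,fy=1)
cv2.imwrite("pics/c3.png",np.hstack([f(a),f(b)]))
```

```text
[-0.65135606  0.18216544  0.09171199]
[{'position': [446.9, 343.0], 'conf': 0.6}] [{'position': [190.0, 228.3], 'conf': 0.78}]
```

View pics/c3.png

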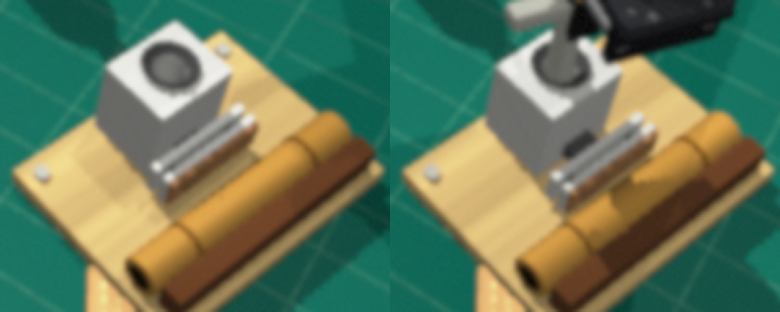

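The crops (before on the left, now on the right) show the jaw has moved out from the tower, about (205,150) to (215,160) in crop pixels. So the key already turns the screw. I check with the wrist depth whether it sits shallow or has slid in the grip.

Run:
```python
from h import *
c=cams.calibration("wrist"); K=np.array(c["mtx"]); T=np.array(c["tool_from_camera"])
def bar(d,R,pos):
    v,u=np.mgrid[:480,:640]; q=np.stack([(u-K[0,2])/K[0,0]*d,(v-K[1,2])/K[1,1]*d,d],-1)
    L=q@T[:3,:3].T+T[:3,3]   # tool coords
    m=(d>0)&(abs(L[...,1])<.012)&(abs(L[...,2])<.02)&(abs(L[...,0])<.06)&(abs(L[...,0])>.012)
    P=L[m]; vx,vy,x0,y0=cv2.fitLine((P[:,:2]*1000).astype(np.float32),cv2.DIST_HUBER,0,.01,.01).ravel()
    print(len(P),"toolz med",np.median(P[:,2]),"by x",[(round(a,3),round(float(np.median(P[(P[:,0]>a-.004)&(P[:,0]<a+.004)][:,2])),4)) for a in(-.04,-.025,.025,.04) if ((P[:,0]>a-.004)&(P[:,0]<a+.004)).sum()>5],"yaw in tool",np.degrees(np.arctan(vy/vx)),"x range",P[:,0].min(),P[:,0].max(), "y mid",np.median(P[:,1]))
s=bot.read_state(); p,d=cams.capture("wrist"); np.savez("w3.npz",p=p,d=d)
bar(np.load("w2.npz")["d"],None,None); bar(d,None,None)
# jaw motion: plate top points in scene depth, along jig y
for f in("scene0.npz","scene2.npz"):
    z=np.load(f); W=cloud("scene",z["d"]); o=np.array([.536,.211]); a=np.radians(73.2-90); ey=np.array([np.cos(np.radians(73.2)),np.sin(np.radians(73.2))]); ex=np.array([ey[1],-ey[0]])
    # jig +y points to blank
    for nm,e in(("e1",ey),("e2",ex)):
        r=(W[...,:2]-o)@e; t=(W[...,:2]-o)@(ex if nm=="e1" else ey)
        m=(W[...,2]>.022)&(W[...,2]<.06)&(abs(t)<.04)&(z["d"]>0)&(r>.03)&(r<.12)
        h=np.histogram(r[m],np.arange(.03,.12,.005))[0]; print(f,nm,h)
```

```text
6094 toolz med -0.0046148618202354885 by x [(-0.025, -0.0046), (0.025, -0.0047), (0.04, -0.0047)] yaw in tool 0.6689391 x range -0.03472469018643766 0.04734843304973816 y mid -0.0008902057870440354
6071 toolz med -0.005233966541308255 by x [(-0.025, -0.0043), (0.025, -0.0056), (0.04, -0.006)] yaw in tool -0.6209707 x range -0.035226240916230736 0.04694798061938568 y mid -0.0008894452186494388
scene0.npz e1 [ 34  68 154  43 112 205   0   0  18  72  89 110 114 148  99 115 107]
scene0.npz e2 [ 81 250   6  15   0   0   0   0   0   0   0   0   0   1   0   0   0]
scene2.npz e1 [ 63  35   9  83 143  60 110 192  15  73  97 104 120 144  98 110 111]
scene2.npz e2 [ 86 241   0   0   0   0   0   0   0   0   0   0   0   0   0   0   0]
```

```bash
python3 -m handwheel '[[0.001,0.001,0.003,0,0,0],[0.001,0.001,0.005,0,0,0],[0.001,0.001,0.007,0,0,0],[0.001,0.001,0.008,0,0,0],[0.001,0.001,0.008,0,0,0],[0.001,0.001,0.006,0,0,0],[0.001,0.001,0.005,0,0,0],[0.001,0.001,0.004,0,0,0]]'
python3 - <<'E'
from h import *
s=bot.read_state(); R=s["tcp_rot"]; print(s["position"],np.degrees(np.arctan2(R[1,1],R[0,1])),s["force"],s["moment"])
E
```

```text
time_s: 13.65
position: [0.5348, 0.2117, 0.164]
tcp_rot: [[-0.814, 0.581, -0.001], [0.581, 0.814, -0.001], [0.0, -0.001, -1.0]]
force: [-1.5, -1.8, -5.2]
opening: 0.204
grasp_force: 30.0
[0.53482281 0.21174896 0.16404265] 54.446524877241664 [-1.49063254 -1.75972526 -5.15452137] [-0.41355218  0.14337636  0.00083169]
```

```bash
python3 -m handwheel '[[0,-0.001,-0.002,0,0,-0.015],[0,-0.001,-0.002,0,0,-0.03],[0,-0.001,-0.002,0,0,-0.045],[0,-0.001,-0.002,0,0,-0.06],[0,-0.001,-0.002,0,0,-0.075],[0,-0.001,-0.002,0,0,-0.09],[0,-0.001,-0.002,0,0,-0.105],[0,-0.001,-0.002,0,0,-0.12]]'
python3 - <<'E'
from h import *
s=bot.read_state(); R=s["tcp_rot"]; print(s["position"],np.degrees(np.arctan2(R[1,1],R[0,1])),s["force"],s["moment"])
E
```

```text
time_s: 14.32
position: [0.5356, 0.2111, 0.1639]
tcp_rot: [[-0.651, 0.759, 0.002], [0.759, 0.651, 0.0], [-0.001, 0.002, -1.0]]
force: [-1.5, -0.7, -1.3]
opening: 0.199
grasp_force: 30.0
[0.53558664 0.21114885 0.16389741] 40.65414221758215 [-1.49851693 -0.72441894 -1.28827267] [-0.23343961  0.30878459  0.21978557]
```

```bash
python3 -m handwheel '[[0,0,0.001,0,0,0.02],[0,0,0.001,0,0,0.04],[0,0,0.001,0,0,0.06],[0,0,0,0,0,0.06],[0,0,-0.001,0,0,0.06],[0,0,-0.003,0,0,0.06],[0,0,-0.004,0,0,0.06],[0,0,-0.005,0,0,0.06]]'
python3 - <<'E'
from h import *
s=bot.read_state(); R=s["tcp_rot"]; print(s["position"],np.degrees(np.arctan2(R[1,1],R[0,1])),s["force"],s["moment"])
E
```

```text
time_s: 14.98
position: [0.5392, 0.2114, 0.1629]
tcp_rot: [[-0.737, 0.675, 0.012], [0.675, 0.737, 0.002], [-0.008, 0.009, -1.0]]
force: [-2.1, -1.7, 23.0]
opening: 0.205
grasp_force: 30.3
[0.53920744 0.21144765 0.16293031] 47.515372460690706 [-2.11895411 -1.68789963 22.98361723] [-0.58287338  0.6348865   0.00681144]
```

```bash
python3 -m handwheel '[[-0.001,0,0.004,0,0,0],[-0.001,0,0.004,0,0,0.01],[-0.001,0,0.003,0,0,0.02],[-0.001,0,0.003,0,0,0.03],[-0.001,0,0.003,0,0,0.04],[-0.001,0,0.003,0,0,0.05],[-0.001,0,0.003,0,0,0.06],[-0.001,0,0.003,0,0,0.07]]'
python3 - <<'E'
from h import *
s=bot.read_state(); R=s["tcp_rot"]; print(s["position"],np.degrees(np.arctan2(R[1,1],R[0,1])),s["force"],s["moment"])
E
```

```text
time_s: 15.65
position: [0.5373, 0.2116, 0.1632]
tcp_rot: [[-0.825, 0.565, 0.008], [0.565, 0.825, 0.002], [-0.006, 0.006, -1.0]]
force: [-0.5, -0.5, 12.6]
opening: 0.202
grasp_force: 30.0
[0.53727151 0.21155645 0.16315777] 55.60856554578367 [-0.47044036 -0.5275515  12.56663323] [-0.16368125  0.07395    -0.23474893]
```

```bash
python3 -m handwheel '[[0,0,0.006,0,0,0],[0,0,0.012,0,0,0],[0,0,0.012,0,0,-0.05],[0,0,0.012,0,0,-0.09],[0,0,0.008,0,0,-0.09],[0,0,0.004,0,0,-0.09],[0,0,0.001,0,0,-0.09],[0,0,0,0,0,-0.09]]'
python3 -m handwheel '[[0,0,0.006,0,0,0],[0,0,0.012,0,0,0],[0,0,0.012,0,0,0.06],[0,0,0.012,0,0,0.12],[0,0,0.008,0,0,0.18],[0,0,0.004,0,0,0.18],[0,0,0.001,0,0,0.18],[0,0,0,0,0,0.18]]'
```

```text
time_s: 16.32
position: [0.5364, 0.2111, 0.1628]
tcp_rot: [[-0.712, 0.702, 0.006], [0.702, 0.712, 0.0], [-0.004, 0.004, -1.0]]
force: [-2.2, -0.4, 19.4]
opening: 0.198
grasp_force: 30.0
time_s: 16.98
position: [0.5359, 0.2107, 0.1623]
tcp_rot: [[-0.913, 0.409, 0.005], [0.409, 0.913, -0.001], [-0.004, 0.001, -1.0]]
force: [-1.6, -1.6, 14.6]
opening: 0.2
grasp_force: 30.0
```

```bash
cat >> h.py <<'E'
def bar():
    c=cams.calibration("wrist"); K=np.array(c["mtx"]); T=np.array(c["tool_from_camera"])
    s=bot.read_state(); R=s["tcp_rot"]; p,d=cams.capture("wrist")
    v,u=np.mgrid[:480,:640]; q=np.stack([(u-K[0,2])/K[0,0]*d,(v-K[1,2])/K[1,1]*d,d],-1)
    L=q@T[:3,:3].T+T[:3,3]
    m=(d>0)&(abs(L[...,1])<.012)&(abs(L[...,2])<.02)&(abs(L[...,0])<.06)&(abs(L[...,0])>.012)
    P=L[m]; A=np.c_[P[:,0],np.ones(len(P))]; k=np.linalg.lstsq(A,P[:,2],rcond=None)[0]
    vx,vy,*_=cv2.fitLine((P[:,:2]*1000).astype(np.float32),cv2.DIST_HUBER,0,.01,.01).ravel()
    W=P@R.T+s["position"]; B=np.linalg.lstsq(np.c_[W[:,:2],np.ones(len(W))],W[:,2],rcond=None)[0]
    print("pos",s["position"].round(4),"yaw",np.degrees(np.arctan2(R[1,1],R[0,1])).round(2),"F",s["force"].round(1),"M",s["moment"].round(2),"| bar toolz",k[1].round(4),"tilt deg",np.degrees(np.arctan(k[0])).round(2),"yaw in tool",np.degrees(np.arctan(vy/vx)).round(2),"bartop z",round(float(np.median(W[:,2])),4))
E
python3 -c "
from h import *
bar()"
python3 -m handwheel '[[0,0,0.006,0,0,0],[0,0,0.012,0,0,0],[0,0,0.012,0,0,0.05],[0,0,0.012,0,0,0.09],[0,0,0.008,0,0,0.09],[0,0,0.004,0,0,0.09],[0,0,0.001,0,0,0.09],[0,0,0,0,0,0.09]]'
python3 -c "
from h import *
bar()"
```

```text
pos [0.5359 0.2107 0.1623] yaw 65.86 F [-1.6 -1.6 14.6] M [-0.48  0.36  0.07] | bar toolz -0.0046 tilt deg 0.28 yaw in tool 0.05 bartop z 0.1672
time_s: 17.7
position: [0.5339, 0.2106, 0.1591]
tcp_rot: [[-0.971, 0.24, -0.0], [0.24, 0.971, -0.001], [0.0, -0.001, -1.0]]
force: [0.5, -0.5, -3.0]
opening: 0.202
grasp_force: 29.9
pos [0.5339 0.2106 0.1591] yaw 76.12 F [ 0.5 -0.5 -3. ] M [-0.21 -0.1   0.04] | bar toolz -0.0046 tilt deg 1.57 yaw in tool 0.43 bartop z 0.1636
```

Dropped below the rim: the push is gone at z 0.159. Now I push it down to the seat, expected at TCP z of about 0.1545.

```bash
python3 -m handwheel '[[0.001,0,-0.002,0,0,0],[0.001,0,-0.003,0,0,0],[0.001,0,-0.005,0,0,0],[0.001,0,-0.006,0,0,0],[0.001,0,-0.007,0,0,0],[0.001,0,-0.007,0,0,0],[0.001,0,-0.007,0,0,0],[0.001,0,-0.007,0,0,0]]'
python3 -c "
from h import *
bar()"
```

```text
time_s: 18.42
position: [0.5359, 0.2109, 0.1543]
tcp_rot: [[-0.971, 0.238, 0.003], [0.238, 0.971, -0.0], [-0.002, 0.001, -1.0]]
force: [-1.6, -1.8, 7.8]
opening: 0.2
grasp_force: 30.0
pos [0.5359 0.2109 0.1543] yaw 76.21 F [-1.6 -1.8  7.8] M [-0.5   0.24  0.02] | bar toolz -0.0046 tilt deg 0.51 yaw in tool 0.29 bartop z 0.1591
```

```bash
python3 -m handwheel '[[0,0,0.002,0,0,-0.04],[0,0,0.002,0,0,-0.08],[0,0,0.002,0,0,-0.12],[0,0,0.002,0,0,-0.16],[0,0,0.002,0,0,-0.2],[0,0,0.002,0,0,-0.24],[0,0,0.002,0,0,-0.28],[0,0,0.002,0,0,-0.32]]'
python3 -c "
from h import *
bar()"
python3 -m handwheel '[[0,0,0,0,0,-0.03],[0,0,0,0,0,-0.06],[0,0,0,0,0,-0.09],[0,0,0,0,0,-0.12],[0,0,0,0,0,-0.15],[0,0,0,0,0,-0.18],[0,0,0,0,0,-0.21],[0,0,0,0,0,-0.24]]'
python3 -c "
from h import *
bar()
b,d=cams.capture('scene'); np.savez('scene3.npz',p=b,d=d)
for f in('scene0.npz','scene2.npz','scene3.npz'):
    z=np.load(f); W=cloud('scene',z['d']); o=np.array([.536,.211]); ey=np.array([np.cos(np.radians(73.2)),np.sin(np.radians(73.2))]); ex=np.array([ey[1],-ey[0]])
    r=(W[...,:2]-o)@ey; t=(W[...,:2]-o)@ex
    m=(W[...,2]>.03)&(W[...,2]<.08)&(abs(t)<.04)&(z['d']>0)&(r>.03)&(r<.13)
    print(f,np.histogram(r[m],np.arange(.03,.13,.004))[0])
"
```

```text
time_s: 19.13
position: [0.5349, 0.2113, 0.1547]
tcp_rot: [[-0.634, 0.773, -0.0], [0.773, 0.634, 0.001], [0.0, 0.0, -1.0]]
force: [-0.2, 1.2, -0.9]
opening: 0.202
grasp_force: 29.9
pos [0.5349 0.2113 0.1547] yaw 39.34 F [-0.2  1.2 -0.9] M [-0.07  0.08  0.22] | bar toolz -0.0045 tilt deg 0.98 yaw in tool -0.44 bartop z 0.1594
time_s: 19.85
position: [0.5356, 0.2114, 0.1548]
tcp_rot: [[-0.209, 0.978, 0.002], [0.978, 0.209, 0.001], [0.0, 0.002, -1.0]]
force: [0.7, 0.2, -1.6]
opening: 0.205
grasp_force: 30.5
pos [0.5356 0.2114 0.1548] yaw 12.08 F [ 0.7  0.2 -1.6] M [ 0.14 -0.15  0.64] | bar toolz -0.0044 tilt deg 0.71 yaw in tool -6.24 bartop z 0.1594
scene0.npz [ 51  33 102  86  42  91 162  14   0   0   9  48  63  82  87  91 113 111
  69  92  86  90 113   0]
scene2.npz [ 67  28  20  10  74 140  18  83 104 110   6  49  68  79  87  93 111 114
  65  89  91  89 108   0]
scene3.npz [ 56  25  27  25  28   2  69 102  63  84 158  46  71  77  91  89 100 120
  65  89  87  92 104   0]
```

```bash
python3 -m handwheel '[[0,0,0,0,0,-0.01],[0,0,0,0,0,-0.02],[0,0,0,0,0,-0.03],[0,0,0,0,0,-0.03],[0,0,0,0,0,-0.03],[0,0,0,0,0,-0.03],[0,0,0,0,0,-0.03],[0,0,0,0,0,-0.03]]'
python3 -c "
from h import *
bar()
b,d=cams.capture('scene')
cv2.imwrite('pics/c4.png',cv2.resize(b[260:410,350:520],None,fx=4,fy=4,interpolation=cv2.INTER_CUBIC))
"
```

```text
time_s: 20.62
position: [0.5355, 0.211, 0.1548]
tcp_rot: [[-0.15, 0.989, 0.001], [0.989, 0.15, 0.0], [0.0, 0.001, -1.0]]
force: [2.0, 1.4, -1.3]
opening: 0.204
grasp_force: 31.2
pos [0.5355 0.211  0.1548] yaw 8.6 F [ 2.   1.4 -1.3] M [ 0.36 -0.53  0.71] | bar toolz -0.0044 tilt deg 0.79 yaw in tool -7.59 bartop z 0.1594
```

View pics/c4.png

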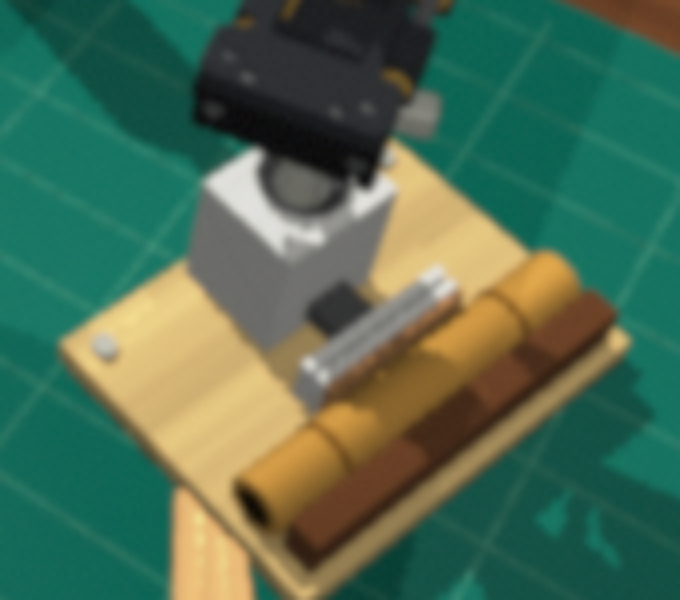

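The crop shows the cork pad tight on the bamboo at (390,350), with the blank still against the fence. The moment reached 0.71 N m with the bar standing still, so the screw is at its stop. I unload the torque and lift straight out.

```bash
python3 -m handwheel '[[0,0,0,0,0,0.025],[0,0,0,0,0,0.05],[0,0,0,0,0,0.075],[0,0,0,0,0,0.095],[0,0,0,0,0,0.095],[0,0,0,0,0,0.095],[0,0,0.002,0,0,0.095],[0,0,0.004,0,0,0.095]]'
python3 -c "
from h import *
bar()"
python3 -m handwheel '[[0,0,0.005,0,0,0],[0,0,0.01,0,0,0],[0,0,0.015,0,0,0],[0,0,0.02,0,0,0],[0,0,0.025,0,0,0],[0,0,0.03,0,0,0],[0,0,0.035,0,0,0],[0,0,0.035,0,0,0]]'
python3 -c "
from h import *
bar()"
```

```text
time_s: 21.38
position: [0.5335, 0.2103, 0.1554]
tcp_rot: [[-0.333, 0.943, -0.004], [0.943, 0.333, -0.001], [0.0, -0.004, -1.0]]
force: [5.4, 0.8, -29.5]
opening: 0.206
grasp_force: 29.8
pos [0.5335 0.2103 0.1554] yaw 19.43 F [  5.4   0.8 -29.5] M [ 0.13 -1.43  0.1 ] | bar toolz -0.0039 tilt deg 0.85 yaw in tool -4.56 bartop z 0.1595
time_s: 22.1
position: [0.5336, 0.2106, 0.1928]
tcp_rot: [[-0.333, 0.943, -0.005], [0.943, 0.333, -0.001], [0.001, -0.005, -1.0]]
force: [0.6, 0.7, -0.0]
opening: 0.045
grasp_force: 0.0
pos [0.5336 0.2106 0.1928] yaw 19.44 F [ 0.6  0.7 -0. ] M [-0.09  0.02 -0.04] | bar toolz 1.7321 tilt deg -89.6 yaw in tool 89.98 bartop z 0.1772
```

The key stuck in the socket and slid out of the fingers. I open and look at how it stands.

```bash
python3 -m handwheel '[[0,0,0.02,0,0,0],[0,0,0.04,0,0,0],[0,0,0.04,0,0,0],[0,0,0.04,0,0,0],[0,0,0.04,0,0,0],[0,0,0.04,0,0,0],[0,0,0.04,0,0,0],[0,0,0.04,0,0,0]]' 0.3
cat >> h.py <<'E'
def find(z0,z1,save=None):
    c=cams.calibration("wrist"); K=np.array(c["mtx"]); T=np.array(c["tool_from_camera"])
    s=bot.read_state(); R=s["tcp_rot"]; p,d=cams.capture("wrist")
    if save: cv2.imwrite(save,p)
    v,u=np.mgrid[:480,:640]; q=np.stack([(u-K[0,2])/K[0,0]*d,(v-K[1,2])/K[1,1]*d,d],-1)
    W=(q@T[:3,:3].T+T[:3,3])@R.T+s["position"]
    print("pos",s["position"].round(4),"yaw",np.degrees(np.arctan2(R[1,1],R[0,1])).round(2),"open",s["opening"].round(3))
    m=(d>0)&(W[...,2]>z0)&(W[...,2]<z1)&(np.hypot(*(W[...,:2]-s["position"][:2]).transpose(2,0,1))<.2)
    n,l=cv2.connectedComponents(m.astype(np.uint8))
    for i in range(1,n):
        P=W[l==i]
        if len(P)>150:
            A=np.linalg.lstsq(np.c_[P[:,:2]-P[:,:2].mean(0),np.ones(len(P))],P[:,2],rcond=None)[0]
            (cx,cy),sz,a=cv2.minAreaRect((P[:,:2]*1000).astype(np.float32)); print(len(P),np.round([cx,cy,*sz,a],1),"z",A.round(4))
E
python3 -c "
from h import *
find(.14,.19,'pics/w5.png')"
```

```text
time_s: 22.82
position: [0.5345, 0.2108, 0.2327]
tcp_rot: [[-0.333, 0.943, -0.002], [0.943, 0.333, -0.0], [0.0, -0.002, -1.0]]
force: [0.4, -0.7, 0.6]
opening: 0.552
grasp_force: 0.0Traceback (most recent call last):
  File "<string>", line 3, in <module>
    find(.14,.19,'pics/w5.png')
    ~~~~^^^^^^^^^^^^^^^^^^^^^^^
  File "h.py", line 28, in find
    print("pos",s["position"].round(4),"yaw",np.degrees(np.arctan2(R[1,1],R[0,1])).round(2),"open",s["opening"].round(3))
                                                                                                   ^^^^^^^^^^^^^^^^^^
AttributeError: 'float' object has no attribute 'round'
```

```bash
sed -i 's/s\["opening"\].round(3)/round(s["opening"],3)/' h.py
python3 -c "
from h import *
find(.14,.19,'pics/w5.png')"
```

```text
pos [0.5346 0.2108 0.2328] yaw 19.48 open 0.586
4803 [530.1 210.9  17.9  93.3  22.8] z [-0.0877 -0.0524  0.159 ]
```

View pics/w5.png

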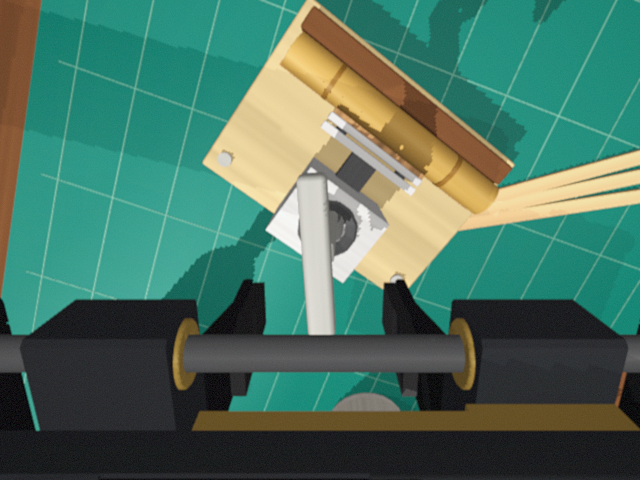

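The wrist picture shows the bar at (315,250), still over the tower and seated (top at 0.159), leaning about 5 mm toward -x; jaw on the blank at (370,150). I regrip it slightly deeper, centre it over the bore and wiggle it free.

```bash
python3 -m handwheel '[[-0.002,0,-0.02,0,0,0.03],[-0.002,0,-0.04,0,0,0.03],[-0.002,0,-0.055,0,0,0.03],[-0.002,0,-0.065,0,0,0.03],[-0.002,0,-0.072,0,0,0.03],[-0.002,0,-0.076,0,0,0.03],[-0.002,0,-0.08,0,0,0.03],[-0.002,0,-0.08,0,0,0.03]]'
python3 -m handwheel '[[0,0,0,0,0,0],[0,0,0,0,0,0],[0,0,0,0,0,0],[0,0,0,0,0,0],[0,0,0,0,0,0],[0,0,0,0,0,0],[0,0,0,0,0,0],[0,0,0,0,0,0]]' -1
python3 -c "
from h import *
bar()"
```

```text
time_s: 23.58
position: [0.5331, 0.2109, 0.1533]
tcp_rot: [[-0.389, 0.921, -0.0], [0.921, 0.389, -0.0], [0.0, -0.0, -1.0]]
force: [-0.9, -0.1, -0.6]
opening: 0.654
grasp_force: 0.0
time_s: 24.25
position: [0.5329, 0.2109, 0.1537]
tcp_rot: [[-0.389, 0.921, -0.0], [0.921, 0.389, -0.0], [-0.0, -0.0, -1.0]]
force: [-1.3, 0.1, 1.4]
opening: 0.202
grasp_force: 29.9
pos [0.5329 0.2109 0.1537] yaw 22.92 F [-1.3  0.1  1.4] M [-0.14  0.12 -0.02] | bar toolz -0.0059 tilt deg 1.33 yaw in tool 0.33 bartop z 0.1596
```

```bash
python3 -m handwheel '[[0.001,0,0,0,0,0],[0.002,0,0,0,0,0],[0.003,0,0,0,0,0],[0.003,0,0.001,0,0,0],[0.003,0,0.002,0,0,0],[0.003,0,0.003,0,0,0],[0.003,0,0.004,0,0,0],[0.003,0,0.004,0,0,0]]'
python3 -c "
from h import *
bar()"
```

```text
time_s: 24.97
position: [0.534, 0.2106, 0.154]
tcp_rot: [[-0.389, 0.921, -0.006], [0.921, 0.389, -0.001], [0.002, -0.006, -1.0]]
force: [0.1, 0.9, -24.4]
opening: 0.199
grasp_force: 29.6
pos [0.534  0.2106 0.154 ] yaw 22.91 F [  0.1   0.9 -24.4] M [ 0.1  -0.05  0.05] | bar toolz -0.0057 tilt deg 1.12 yaw in tool -0.18 bartop z 0.1599
```

```bash
python3 -m handwheel '[[0,0,-0.001,0,0,-0.015],[0,0,-0.001,0,0,-0.03],[0,0,-0.001,0,0,-0.045],[0,0,-0.001,0,0,-0.045],[0,0,-0.001,0,0,-0.045],[0,0,-0.001,0,0,-0.045],[0,0,-0.001,0,0,-0.045],[0,0,-0.001,0,0,-0.045]]'
python3 -c "
from h import *
bar()"
```

```text
time_s: 25.68
position: [0.5344, 0.2107, 0.1541]
tcp_rot: [[-0.306, 0.952, -0.005], [0.952, 0.306, -0.001], [0.001, -0.005, -1.0]]
force: [0.5, 0.7, -26.4]
opening: 0.204
grasp_force: 29.7
pos [0.5344 0.2107 0.1541] yaw 17.83 F [  0.5   0.7 -26.4] M [ 0.19 -0.03  0.31] | bar toolz -0.0057 tilt deg 0.98 yaw in tool -1.46 bartop z 0.1599
```

```bash
python3 -m handwheel '[[0,0,-0.002,0,0,0.02],[0,0,-0.002,0,0,0.04],[0,0,-0.002,0,0,0.06],[0,0,-0.002,0,0,0.07],[0,0,-0.002,0,0,0.07],[0,0,-0.001,0,0,0.07],[0,0,-0.001,0,0,0.07],[0,0,-0.001,0,0,0.07]]'
python3 -c "
from h import *
bar()"
```

```text
time_s: 26.4
position: [0.5363, 0.2109, 0.1566]
tcp_rot: [[-0.435, 0.901, 0.001], [0.901, 0.435, 0.0], [-0.0, 0.001, -1.0]]
force: [-3.1, -0.6, -1.6]
opening: 0.2
grasp_force: 29.9
pos [0.5363 0.2109 0.1566] yaw 25.77 F [-3.1 -0.6 -1.6] M [-0.37  0.93  0.03] | bar toolz -0.0057 tilt deg 0.75 yaw in tool -0.3 bartop z 0.1625
```

It came free: the bar rose to 0.1625 and the pull dropped. I lift slowly and steadily.

```bash
python3 -m handwheel '[[-0.001,0,0.002,0,0,0],[-0.001,0,0.004,0,0,0],[-0.001,0,0.006,0,0,0],[-0.001,0,0.008,0,0,0],[-0.001,0,0.01,0,0,0],[-0.001,0,0.012,0,0,0],[-0.001,0,0.014,0,0,0],[-0.001,0,0.014,0,0,0]]'
python3 -c "
from h import *
bar()"
```

```text
time_s: 27.12
position: [0.5366, 0.2112, 0.1706]
tcp_rot: [[-0.435, 0.901, 0.004], [0.901, 0.435, 0.001], [-0.001, 0.004, -1.0]]
force: [0.5, -0.1, -3.9]
opening: 0.204
grasp_force: 29.9
pos [0.5366 0.2112 0.1706] yaw 25.77 F [ 0.5 -0.1 -3.9] M [-0.03 -0.04  0.02] | bar toolz -0.0057 tilt deg 1.08 yaw in tool -0.35 bartop z 0.1764
```

```bash
python3 -m handwheel '[[0,0,0.015,0,0,0],[0,0,0.03,0,0,0],[0,0,0.05,0,0,0],[0,0,0.07,0,0,0],[0,0,0.09,0,0,0],[0,0,0.105,0,0,0],[0,0,0.115,0,0,0],[0,0,0.115,0,0,0]]'
python3 -m handwheel '[[0.001,-0.02,0,0,0,0],[0.004,-0.05,0,0,0,0],[0.006,-0.08,0,0,0,0],[0.009,-0.11,0,0,0,0],[0.011,-0.14,0,0,0,-0.01],[0.014,-0.17,0,0,0,-0.02],[0.016,-0.2,0,0,0,-0.03],[0.018,-0.23,0,0,0,-0.03]]'
python3 -m handwheel '[[0.002,-0.03,0,0,0,0],[0.004,-0.06,0,0,0,0],[0.007,-0.09,0,0,0,0],[0.01,-0.12,0,0,0,0],[0.012,-0.15,0,0,0,0],[0.015,-0.18,0,0,0,0],[0.017,-0.2,0,0,0,0],[0.018,-0.206,0,0,0,0]]'
python3 -m handwheel '[[0,0,0,0,0,0],[0,0,0,0,0,0],[0,0,0,0,0,0],[0,0,0,0,0,0],[0,0,0,0,0,0],[0,0,0,0,0,0],[0,0,0,0,0,0],[0,0,0,0,0,0]]'
python3 - <<'E'
from h import *
bar()
b,d=cams.capture("scene"); np.savez("scene5.npz",p=b,d=d)
t,dt=cams.capture("top"); np.savez("top5.npz",p=t,d=dt)
f=lambda p,r:cv2.resize(p[r[0]:r[1],r[2]:r[3]],(390,390),interpolation=cv2.INTER_CUBIC)
cv2.imwrite("pics/c6.png",np.hstack([f(b,(270,420,360,510)),f(t,(190,340,90,240))]))
W=cloud("top",dt)
def obj(name,c0,c1,r0,r1,z0,z1):
    m=np.zeros((480,640),bool); m[r0:r1,c0:c1]=1; m&=(W[...,2]>z0)&(W[...,2]<z1)&(dt>0)
    P=W[m]; print(name,len(P), np.round(np.hstack(cv2.minAreaRect((P[:,:2]*1000).astype(np.float32))),1) if len(P)>5 else "")
obj("bottle",280,330,300,350,.1,.3); obj("pot",270,330,165,225,.06,.1); obj("blank",110,170,190,310,.03,.06)
E
```

```text
time_s: 27.83
position: [0.5366, 0.2112, 0.2871]
tcp_rot: [[-0.435, 0.9, 0.006], [0.9, 0.435, 0.001], [-0.002, 0.006, -1.0]]
force: [1.7, 0.3, -3.4]
opening: 0.203
grasp_force: 29.9
time_s: 28.5
position: [0.5524, -0.0204, 0.2832]
tcp_rot: [[-0.38, 0.925, -0.002], [0.925, 0.38, 0.001], [0.001, -0.002, -1.0]]
force: [1.0, -0.4, -3.7]
opening: 0.205
grasp_force: 29.9
time_s: 29.17
position: [0.571, -0.229, 0.283]
tcp_rot: [[-0.377, 0.926, -0.001], [0.926, 0.377, -0.001], [-0.001, -0.001, -1.0]]
force: [-1.2, 0.1, -3.7]
opening: 0.205
grasp_force: 29.9
time_s: 29.83
position: [0.5711, -0.2247, 0.2847]
tcp_rot: [[-0.381, 0.925, 0.0], [0.925, 0.381, -0.0], [-0.0, 0.0, -1.0]]
force: [-0.3, 0.3, -3.3]
opening: 0.197
grasp_force: 29.9
pos [ 0.5711 -0.2247  0.2847] yaw 22.38 F [-0.3  0.3 -3.3] M [-0.1   0.01  0.04] | bar toolz -0.0057 tilt deg 1.08 yaw in tool -0.32 bartop z 0.2905
bottle 999 [417.3  -8.9  59.   57.4  44. ]
pot 1284 [658.5  -6.7  70.3  73.   88.5]
blank 3343 [565.4 291.3 197.8 103.3   0.6]
```

View pics/c6.png

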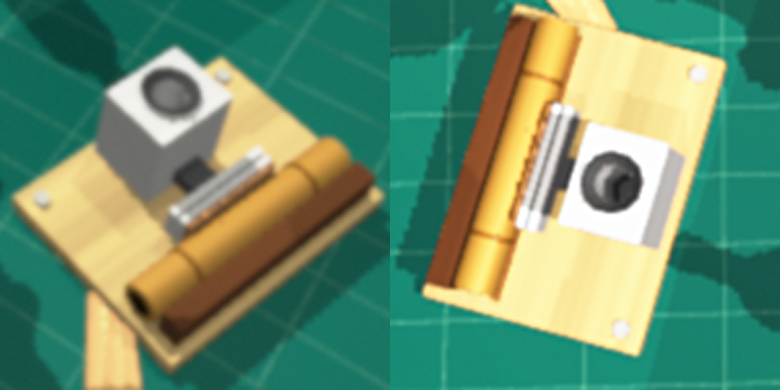

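The pictures show the jaw still out at the blank: scene crop (220,190), top crop (545,165). The blank is in place. I check that the jaw has not moved since the stop, by matching against the crop taken there.

Run:
```python
from h import *
c4=cv2.imread("pics/c4.png")
def up(p): return cv2.resize(p[260:410,350:520],None,fx=4,fy=4,interpolation=cv2.INTER_CUBIC)
I={"stop":c4,"s3":up(np.load("scene3.npz")["p"]),"now":up(np.load("scene5.npz")["p"]),"s2":up(np.load("scene2.npz")["p"]),"s0":up(np.load("scene0.npz")["p"])}
now=I["now"]
for nm,(r0,r1,c0,c1) in {"jaw":(265,410,290,470),"jawtop":(265,385,295,460),"blankL":(430,530,230,330),"corner":(320,370,80,140)}.items():
    t=now[r0:r1,c0:c1]
    for k in("stop","s3","s2","s0"):
        r=cv2.matchTemplate(I[k],t,cv2.TM_CCOEFF_NORMED); R=r[r0-60:r0+61,max(c0-60,0):c0+61]
        y,x=np.unravel_index(R.argmax(),R.shape); print(nm,k,"dx,dy (px/4)",x-min(60,c0),y-60,round(float(R.max()),3))
# pixel shift for 1 mm jaw travel
c=cams.calibration("scene");K,Rm,t=np.array(c["mtx"]),np.array(c["R"]),np.array(c["t"]).ravel()
ey=np.array([np.cos(np.radians(73.2)),np.sin(np.radians(73.2)),0]); X=np.array([.536,.211,.045])+.045*ey
f=lambda X:(lambda q:q[:2]/q[2])(K@(Rm@X+t)); print("per mm",(f(X+.01*ey)-f(X))*4/10)
```

```text
jaw stop dx,dy (px/4) 0 1 0.89
jaw s3 dx,dy (px/4) 1 0 0.889
jaw s2 dx,dy (px/4) -10 -9 0.799
jaw s0 dx,dy (px/4) -24 -22 0.568
jawtop stop dx,dy (px/4) 1 0 0.915
jawtop s3 dx,dy (px/4) 0 0 0.916
jawtop s2 dx,dy (px/4) -10 -10 0.802
jawtop s0 dx,dy (px/4) -26 -22 0.588
blankL stop dx,dy (px/4) 0 0 0.995
blankL s3 dx,dy (px/4) 0 0 0.995
blankL s2 dx,dy (px/4) 0 0 0.995
blankL s0 dx,dy (px/4) 0 0 0.999
corner stop dx,dy (px/4) 0 0 0.957
corner s3 dx,dy (px/4) 0 -1 0.958
corner s2 dx,dy (px/4) 0 0 0.987
corner s0 dx,dy (px/4) 0 0 0.997
per mm [1.61530774 1.47948908]
```

The jaw is within 0.5 mm of where it stood at the stop. I correct the key's 1.1° tilt in the grip and lower it into its hole.

```bash
python3 -m handwheel '[[0.001,0,-0.02,0.009,0.004,0],[0.002,0,-0.035,0.009,0.004,0],[0.002,0,-0.05,0.009,0.004,0],[0.002,0,-0.065,0.009,0.004,0],[0.002,0,-0.075,0.009,0.004,0],[0.002,0,-0.085,0.009,0.004,0],[0.002,0,-0.085,0.009,0.004,0],[0.002,0,-0.085,0.009,0.004,0]]'
python3 - <<'E'
from h import *
bar(); s=bot.read_state()
b,d=cams.capture("scene"); print([ (q,models.tip_of(q,"scene")[:3]) for q in("hole_a",)])
W=cloud("scene",d); m=(d>0)&(W[...,2]>.068)&(W[...,2]<.165)&(abs(W[...,0]-.572)<.03)&(abs(W[...,1]+.226)<.03)
P=W[m]; 
for a in np.arange(.07,.16,.015):
    Q=P[(P[:,2]>a)&(P[:,2]<a+.015)]
    if len(Q)>3: print(round(a,3),len(Q),Q.mean(0).round(4),np.ptp(Q[:,:2],axis=0).round(3))
cv2.imwrite("pics/c7.png",cv2.resize(b[130:290,180:330],None,fx=3.7,fy=3.7,interpolation=cv2.INTER_CUBIC))
E
```

```text
time_s: 30.65
position: [0.573, -0.2251, 0.1993]
tcp_rot: [[-0.38, 0.925, -0.009], [0.925, 0.38, 0.018], [0.02, -0.001, -1.0]]
force: [1.0, 0.5, -2.9]
opening: 0.201
grasp_force: 29.9
pos [ 0.573  -0.2251  0.1993] yaw 22.34 F [ 1.   0.5 -2.9] M [-0.15  0.07 -0.  ] | bar toolz -0.0057 tilt deg 1.08 yaw in tool -0.35 bartop z 0.2053
[('hole_a', [{'position': [262.5, 206.8], 'conf': 0.82}, {'position': [234.0, 229.1], 'conf': 0.78}, {'position': [253.7, 236.1], 'conf': 0.23}])]
0.07 32 [ 0.5789 -0.2161  0.0797] [0.014 0.018]
0.085 46 [ 0.5793 -0.2166  0.0925] [0.015 0.019]
0.1 49 [ 0.5789 -0.2171  0.1074] [0.016 0.021]
0.115 46 [ 0.5783 -0.2176  0.1219] [0.015 0.015]
0.13 55 [ 0.5785 -0.2174  0.1375] [0.015 0.019]
0.145 49 [ 0.5784 -0.218   0.1524] [0.014 0.014]
```

View pics/c7.png

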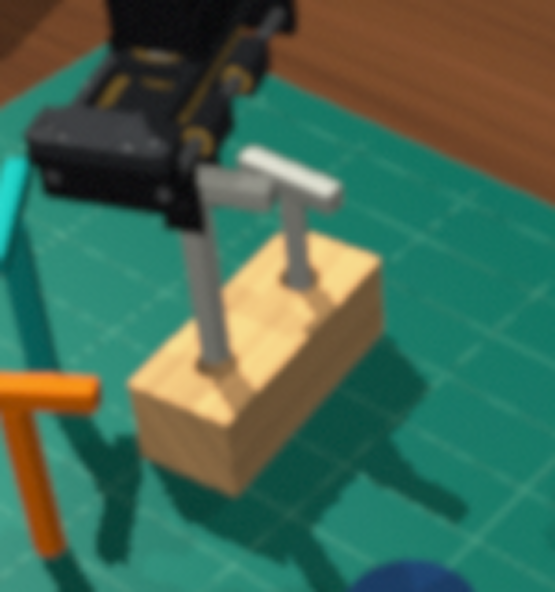

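The crop shows the shaft's foot at (213,358) right over its hole; the small key at (297,275) is untouched. I lower it and watch the force.

```bash
python3 -m handwheel '[[0,0,-0.004,0,0,0],[0,0,-0.008,0,0,0],[0,0,-0.012,0,0,0],[0,0,-0.016,0,0,0],[0,0,-0.02,0,0,0],[0,0,-0.022,0,0,0],[0,0,-0.022,0,0,0],[0,0,-0.022,0,0,0]]'
python3 -c "
from h import *
bar()"
```

```text
time_s: 31.47
position: [0.573, -0.2251, 0.1773]
tcp_rot: [[-0.38, 0.925, -0.008], [0.925, 0.38, 0.018], [0.02, -0.001, -1.0]]
force: [-0.5, -0.2, -3.6]
opening: 0.199
grasp_force: 29.9
pos [ 0.573  -0.2251  0.1773] yaw 22.35 F [-0.5 -0.2 -3.6] M [-0.12  0.06 -0.  ] | bar toolz -0.0057 tilt deg 1.11 yaw in tool -0.37 bartop z 0.1833
```

```bash
python3 -m handwheel '[[0,0,-0.005,0,0,0],[0,0,-0.01,0,0,0],[0,0,-0.015,0,0,0],[0,0,-0.02,0,0,0],[0,0,-0.025,0,0,0],[0,0,-0.03,0,0,0],[0,0,-0.034,0,0,0],[0,0,-0.034,0,0,0]]'
python3 -m handwheel '[[0,0,-0.001,0,0,0],[0,0,-0.002,0,0,0],[0,0,-0.003,0,0,0],[0,0,-0.004,0,0,0],[0,0,-0.004,0,0,0],[0,0,-0.004,0,0,0],[0,0,-0.004,0,0,0],[0,0,-0.004,0,0,0]]'
python3 -c "
from h import *
bar()"
```

```text
time_s: 32.18
position: [0.5724, -0.2248, 0.1423]
tcp_rot: [[-0.38, 0.925, -0.01], [0.925, 0.38, 0.019], [0.021, -0.002, -1.0]]
force: [-0.1, -0.7, -3.5]
opening: 0.205
grasp_force: 29.9
time_s: 32.85
position: [0.5738, -0.2257, 0.1413]
tcp_rot: [[-0.38, 0.925, -0.006], [0.925, 0.38, 0.016], [0.017, 0.001, -1.0]]
force: [-0.9, 0.5, 6.3]
opening: 0.203
grasp_force: 29.9
pos [ 0.5738 -0.2257  0.1413] yaw 22.35 F [-0.9  0.5  6.3] M [0.   0.31 0.03] | bar toolz -0.0057 tilt deg 0.81 yaw in tool -0.28 bartop z 0.1474
```

```bash
python3 -m handwheel '[[0,0,0.001,0,0,0],[0,0,0.002,0,0,0],[0,0,0.002,0,0,0],[0,0,0.002,0,0,0],[0,0,0.002,0,0,0],[0,0,0.002,0,0,0],[0,0,0.002,0,0,0],[0,0,0.002,0,0,0]]'
python3 -m handwheel '[[0,0,0,0,0,0],[0,0,0,0,0,0],[0,0,0,0,0,0],[0,0,0,0,0,0],[0,0,0,0,0,0],[0,0,0,0,0,0],[0,0,0,0,0,0],[0,0,0,0,0,0]]' 0.3
python3 -m handwheel '[[0,0,0.01,0,0,0],[0,0,0.03,0,0,0],[0,0,0.06,0,0,0],[0,0,0.09,0,0,0],[0,0,0.12,0,0,0],[0,0,0.14,0,0,0],[0,0,0.15,0,0,0],[0,0,0.15,0,0,0]]'
python3 - <<'E'
from h import *
find(.12,.19)
b,d=cams.capture("top"); W=cloud("top",d)
b,d2=cams.capture("scene")
cv2.imwrite("pics/c8.png",cv2.resize(b[130:410,170:520],None,fx=2,fy=2,interpolation=cv2.INTER_CUBIC))
E
```

```text
time_s: 33.57
position: [0.573, -0.2251, 0.1414]
tcp_rot: [[-0.38, 0.925, -0.008], [0.925, 0.38, 0.018], [0.02, -0.001, -1.0]]
force: [0.4, 0.2, -0.5]
opening: 0.2
grasp_force: 29.9
time_s: 34.23
position: [0.573, -0.2251, 0.1416]
tcp_rot: [[-0.38, 0.925, -0.008], [0.925, 0.38, 0.018], [0.02, -0.001, -1.0]]
force: [-0.6, 0.9, 0.8]
opening: 0.631
grasp_force: 0.0
time_s: 34.9
position: [0.5742, -0.2258, 0.295]
tcp_rot: [[-0.38, 0.925, -0.002], [0.925, 0.38, 0.015], [0.014, 0.003, -1.0]]
force: [0.2, -0.4, 0.5]
opening: 0.65
grasp_force: 0.0
pos [ 0.5742 -0.2258  0.295 ] yaw 22.35 open 0.65
2426 [ 483.7 -238.4   16.4   70.5    3.5] z [-0.296  -0.0287  0.1458]
2846 [ 573.2 -222.4   17.7   95.3   22.7] z [ 0.0071 -0.0023  0.1466]
1688 [ 695.1 -236.8   16.4   76.1   33.6] z [0.2829 0.1575 0.1333]
1390 [ 598.3 -361.2   92.    17.    38.6] z [ 0.1417 -0.1557  0.1343]
```

View pics/c8.png

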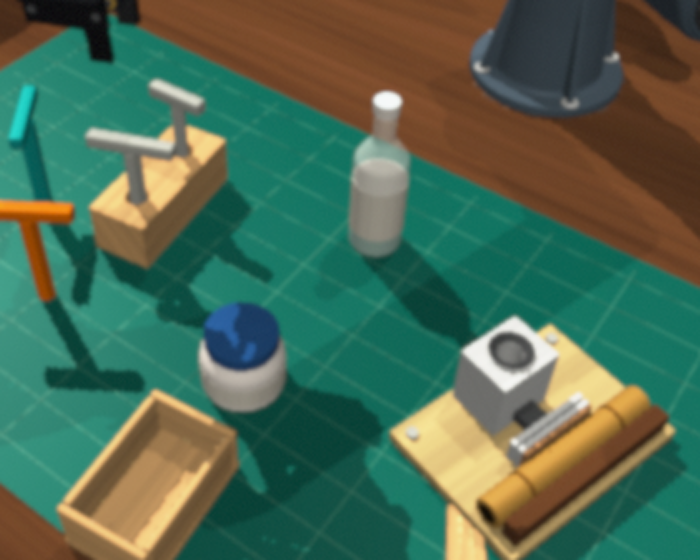

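The picture shows the large key standing upright at (130,165) in its hole with the bar level. The small key (180,110), bottle, pot and blank are in place, and the jaw is on the blank at (550,430). I hand in.

```bash
python3 -c "
from rig import bot
print(bot.hand_in())"
```

```text
the job is handed in; nothing more can be done
None
```

I turned the larger key clockwise to the stop, so the jaw grips the blank, then stood it back upright in its own hole, let go and handed the job in at about 35 s; on the first pull-out it stuck and slid out of the fingers, so I regripped it.

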